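# Close the sloped craft press: lay in the cover board and lock its three cleat knobs

## Task

Lay the loose wooden cover board into the recess of the sloped press, with its cut-out corner at the recess's corner block and lying flat on the recess floor; lower it in, do not drop it. Then lock it by turning the three black cleat knobs clockwise, each firmly up to its end stop: first the top one, then the left one, then the right one (left and right as the robot sees them). Leave the other things on the table where they are.

Things in the scene. Friction and masses are not known exactly. Their poses are not given: they have to be found in the camera images.
- bed: Wooden bed of the press, fixed, sloping up away from the robot at 30 degrees. Origin: centre of the recess floor. x up the slope (bed from -70 to 115 mm), y to the robot's left (+-150 mm), z square out of the bed. Recess 108 mm (x) by 160 mm (y) in rails 12 mm wide, 10 mm high; a corner block 29 x 29 mm, 10 mm high, fills its corner at +x, +y (upper left).
- board: Loose wooden cover board, 100 mm (x) by 150 mm (y), 14 mm thick, 0.25 kg, flat on the table; corner at +x, +y cut out, 30 x 30 mm. Origin: centre of the full rectangle, on the underside; z up. Bar handle on top in the middle: 80 mm long (y), 16 mm wide (x), 14 to 46 mm above the underside. Home when origin and axes meet those of the bed (4 to 5 mm play all round).
- board_handle (a point): Middle of the cover board's handle, 36 mm above the board's underside, on its origin's axis; axes as the board.
- knob_top (a joint): Turn of the top knob, rad: starts at 0 to 0.5, grows clockwise (facing the bed). Hard end stop somewhere from 1.9 to 2.7, its own for each knob: feel for it. There its steel cleat lies over the edge of the cover board, within 0.3 rad of square to it. The cleat: 20 mm wide, 17.5 to 23.5 mm above the bed floor, reaching 53 mm from the axis along the knob's x.
- knob_left (a joint): Turn of the left knob, rad: starts at 0 to 0.5, grows clockwise (facing the bed). Hard end stop somewhere from 1.9 to 2.7, its own for each knob: feel for it. There its steel cleat lies over the edge of the cover board, within 0.3 rad of square to it. The cleat: 20 mm wide, 17.5 to 23.5 mm above the bed floor, reaching 53 mm from the axis along the knob's x.
- knob_right (a joint): Turn of the right knob, rad: starts at 0 to 0.5, grows clockwise (facing the bed). Hard end stop somewhere from 1.9 to 2.7, its own for each knob: feel for it. There its steel cleat lies over the edge of the cover board, within 0.3 rad of square to it. The cleat: 20 mm wide, 17.5 to 23.5 mm above the bed floor, reaching 53 mm from the axis along the knob's x.
- knob_top_grip (a point): Point on the axis of the top knob (bed x = 87 mm, y = 0), 50 mm above the bed floor, where the TCP grips. z out of the bed along the axis; x along the black grip bar and the steel cleat below it. Grip bar 64 mm long (x), 16 mm wide (y), from 30 to 58 mm above the bed floor.
- knob_left_grip (a point): Point on the axis of the left knob (bed x = 0, y = 116 mm), 50 mm above the bed floor, where the TCP grips. z out of the bed along the axis; x along the black grip bar and the steel cleat below it. Grip bar 64 mm long (x), 16 mm wide (y), from 30 to 58 mm above the bed floor.
- knob_right_grip (a point): Point on the axis of the right knob (bed x = 0, y = -116 mm), 50 mm above the bed floor, where the TCP grips. z out of the bed along the axis; x along the black grip bar and the steel cleat below it. Grip bar 64 mm long (x), 16 mm wide (y), from 30 to 58 mm above the bed floor.
- cup: Clear glass mug, 76 mm across, 85 mm high, on a cork coaster. Origin: centre of its underside. Leave alone.
- stick: Bamboo stick 160 x 18 x 12 mm lying on the table. Origin: centre of its underside. Leave alone.
- scissors: Scissors with black handles, 140 mm long, lying on the table. Origin at the pivot. Leave alone.
- cards: Stack of white cards 100 x 150 x 18 mm. Origin: centre of its underside. Leave alone.
- jar: White jar 72 mm across, 100 mm high. Origin: centre of its underside. Leave alone.
Not all that is in view belongs to the job. Leave any green or orange look-alike of the board alone.

How it is judged:
By the outcome, as a careful person would: the job done as asked, in the order asked, and still so for the second after the job is handed in, with the robot touching nothing.
It also fails if it takes over 72 s, if anything falls off the work surface, if the arm or the gripper's body presses on something with over 40 N, if the wrist force passes 120 N, or if a joint passes its speed limit or range.

## Robot

A 6-joint arm with a two-finger parallel gripper is mounted at the origin on the work surface. World frame = base frame: x ahead of the robot, y to its left, z up, the work surface at z = 0. Lengths are in m, angles in rad, forces in N, time in s.
With the tool pointing down it reaches from about 0.35 to 0.775 m from the base axis. Payload 5.5 kg.
Tool frame: the origin (TCP) lies between the finger pads, 19 mm behind the fingertips; this is the grasp point; z points along the fingers, y is the direction in which the jaws open and shut (so a half turn about z gives the same grasp; the last joint's range is limited). The gripper opens to 85 mm and grips with 20 to 120 N. Pads are 22 mm wide; open, the fingers measure 114 mm over their backs; the gripper's body (76 mm by 85 mm) begins 54 mm behind the grasp point. The pads swing forward as they close: fully open they stand 13 mm farther back than shut.
Start: joints at [0.961, 0.313, 0.046, 1.304, 0, 1.431], TCP at [0.26, 0.513, 0.25] pointing down, gripper open.
Joint ranges: [-2.76, 2.76], [-0.86, 1.69], [-1.03, 1.26], [-2.2, 2.34], [-1.47, 1.5], [-3.14, 3.14]. Speed limits (rad/s): [2.57, 2.57, 3.14, 3.14, 3.14, 3.14].

## Interface

Orientations are given as a unit quaternion [w, x, y, z].
In Python, from plant import readout, get_image, ctrl gives the robot as it stands. The module is installed in compiled form; this text tells all that it offers.
- The arm moves only by the tool drive_tool, never from a script. Its argument "commands" is a list of rows, each an object with "linear": the shift along the tool's x, y, z in cm, a list of three; "rotation": the turn, a rotation vector about the tool's x, y, z in degrees, a list of three; "fingers": the opening, from 0 (shut) to 1 (fully open). A call has 1 to 20 rows; each row is the pose to reach, as a shift and turn from the pose measured when the call began, along the tool's axes at that moment; what a row does not reach only later rows make up. A row lasts 1/10 s, in which the tool goes at most 50 mm and 8.59 degrees, less where a joint would pass 70% of its speed; a pose out of reach is approached as far as the arm can. A call with a gripper value outside its range is refused whole. The fingers move at their own pace and stop on an object; the grip force is fixed at half the most. Time passes only in rows, so rows that repeat a pose let the fingers close. It gives the time, the measured TCP pose, the force and the opening at its end, in the units of the state.
- readout.read_state(): the state, without advancing time (a new reading comes with each control period).
- get_image(name): name is "side" or "top"; returns a dict with "color" (384x512x3 uint8, red, green, blue), "z_map" (384x512 float32, m along the optical axis (not along the pixel's ray), 0 where there is no reading), "mtx" (3x3 intrinsics, pixels), "dist" ([k1, k2, p1, p2, k3] as OpenCV has them; the pictures are not rectified), "rvec" (rotation vector, rad) and "tvec" (3), from world to camera coordinates, as OpenCV has them. Camera axes: x right, y down, z forward; pixel columns grow to the right and rows downward; lengths in m; the calibration is good to about 2 mm. A picture is of the moment at which its call begins.
- ctrl.job_done(): hands the job in, once; it reports no verdict.
The state is a dict: "t": time; "joints": joint angles; "qd": joint speeds; "tau": joint torques, N m; "position": TCP position; "ee_rot": TCP orientation; "ft_force": force on the tool from outside, world axes, zero at the start; "torque": the same for the moment, N m; "finger_gap": finger opening in m.
Only numpy, scipy, OpenCV 4.12 (cv2) and the standard library are available. Lean on these libraries where they do the work, as an engineer would, in place of code of your own. Each camera call takes 0.05 s, during which the arm holds its last target. There are 200 camera calls.

## Working session

There is one attempt and no reset: what is moved stays moved. The work goes in short steps, Python scripts to look and compute and a tool call to move; the robot and the scene stay as the last step left them, time stands still between calls to the robot, and variables do not carry over. Pictures are saved under pics/ and viewed, about 8 in all and at most 12, crops included, and the job is handed in when it is done.

Besides the shell and the picture viewer there is one more tool, called after "Request:" as name(argument=value, ...), one argument or row to a line, values as JSON. drive_tool: Moves the arm, as the interface text tells. Its arguments: {"type":"object","properties":{"commands":{"type":"array"}},"required":["commands"]}

```bash
mkdir -p pics; cat > h.py <<'E'
import numpy as np, cv2
from scipy.spatial.transform import Rotation as R
from plant import readout, get_image, ctrl
def snap(n,f=None):
    im=get_image(n)
    if f: cv2.imwrite('pics/'+f,im['color'][:,:,::-1])
    np.savez('last_'+n,**{k:np.asarray(v) for k,v in im.items()})
    return im
def cloud(im):
    z=im['z_map'];h,w=z.shape
    u,v=np.meshgrid(np.arange(w),np.arange(h))
    p=cv2.undistortPoints(np.stack([u,v],-1).reshape(-1,1,2).astype(np.float64),im['mtx'],im['dist']).reshape(h,w,2)
    c=np.dstack([p*z[...,None],z])
    Rm=cv2.Rodrigues(im['rvec'])[0]
    X=(c-np.ravel(im['tvec']))@Rm
    X[z==0]=np.nan
    return X
def load(n): return dict(np.load('last_'+n+'.npz'))
def state():
    s=readout.read_state(); q=s['ee_rot']
    return s,np.array(s['position']),R.from_quat([q[1],q[2],q[3],q[0]])
def goal(p,Rm):
    s,p0,R0=state()
    l=R0.inv().apply(np.array(p)-p0)*100; r=(R0.inv()*Rm).as_rotvec(degrees=True)
    print('lin cm',l.round(2),'rot deg',r.round(2)); return l,r
E
python3 - <<'E'
from h import *
a=snap('top');b=snap('side')
cv2.imwrite('pics/a.png',a['color'][:,:,::-1]);cv2.imwrite('pics/b.png',b['color'][:,:,::-1])
s,p,r=state();print(s['t'],p,r.as_matrix().round(3),s['ft_force'],s['finger_gap'])
for i in(a,b):print(np.ravel(-cv2.Rodrigues(i['rvec'])[0].T@np.ravel(i['tvec'])).round(3))
E
```

```text
0.1 [0.26004925 0.51235863 0.24915617] [[-0.892  0.453 -0.001]
 [ 0.453  0.892 -0.001]
 [ 0.    -0.002 -1.   ]] [ 0.03726549  0.24500961 -0.13380434] 0.08556337546769696
[ 0.319 -0.008  1.118]
[-0.206 -0.693  1.102]
```

View pics/a.png

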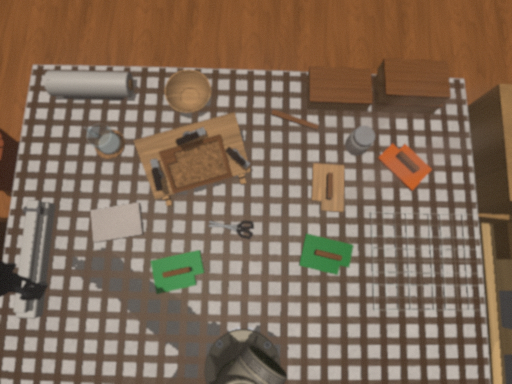

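View pics/b.png

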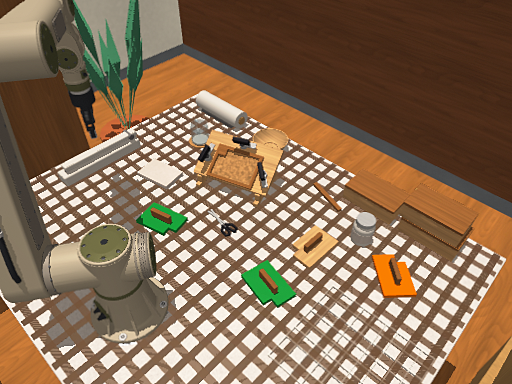

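Top view: wooden board at about (328,187), press at (195,160), green and orange decoys elsewhere. I'll measure the board and bed from the depth.

```bash
python3 - <<'E'
from h import *
a=load('top');X=cloud(a)
for (u,v) in [(328,187),(197,160),(361,140),(294,119),(330,255)]: print((u,v),X[v,u].round(3))
b=X[150:225,300:356].reshape(-1,3)
t=b[(b[:,2]>.009)&(b[:,2]<.02)];h=b[(b[:,2]>.035)&(b[:,2]<.055)]
for n,q in(('board',t),('handle',h)):
    print(n,len(q),q.mean(0).round(4),cv2.minAreaRect(q[:,:2].astype(np.float32)*1000))
# bed plane: floor region
m=np.zeros(a['z_map'].shape,np.uint8);cv2.fillPoly(m,[np.array([[170,172],[175,187],[222,175],[216,150],[195,150]])],1)
f=X[(m>0)]; f=f[~np.isnan(f[:,0])];c=f.mean(0);n=np.linalg.svd(f-c)[2][2];n*=np.sign(n[2]);print('floor',c.round(4),n.round(4),np.degrees(np.arccos(n[2])),np.degrees(np.arctan2(-n[1],-n[0])))
A=cv2.resize(a['color'][105:205,125:260],None,fx=5.5,fy=5.5,interpolation=cv2.INTER_CUBIC)
B=cv2.resize(load('side')['color'][125:210,185:300],None,fx=4,fy=4)
C=cv2.resize(a['color'][155:220,300:356],None,fx=4,fy=4,interpolation=cv2.INTER_CUBIC)
cv2.imwrite('pics/c.png',A[:,:,::-1])
E
```

```text
(328, 187) [ 0.538 -0.247  0.045]
(197, 160) [0.599 0.151 0.092]
(361, 140) [ 0.674 -0.338  0.097]
(294, 119) [ 0.769 -0.145  0.011]
(330, 255) [ 0.332 -0.249  0.046]
board 1222 [ 0.5475 -0.2546  0.014 ] ((573.6625366210938, -259.7992858886719), (126.38949584960938, 213.83888244628906), 76.51576232910156)
handle 152 [ 0.5459 -0.2534  0.0446] ((589.9002075195312, -275.59832763671875), (43.895172119140625, 177.923583984375), 62.196083068847656)
floor [0.5779 0.1521 0.0785] [-0.471  -0.1519  0.869 ] 29.66168492006249 17.874293196074476
```

View pics/c.png

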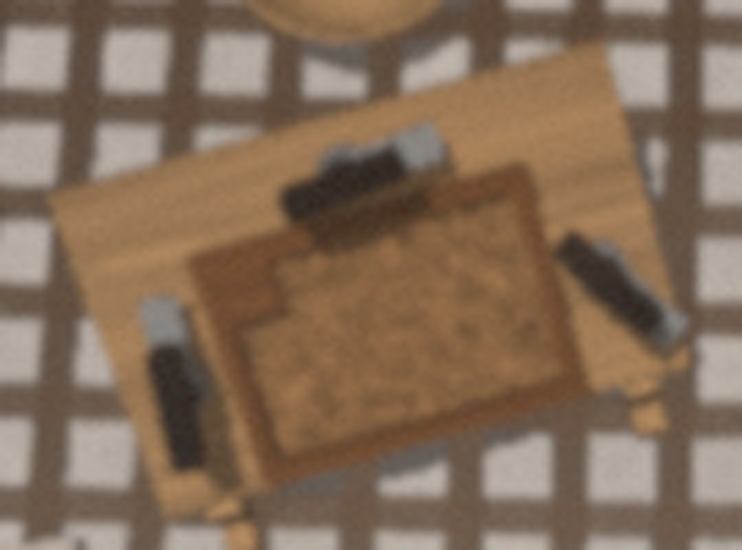

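```bash
cat > fit.py <<'E'
from h import *
from scipy.optimize import least_squares
from scipy import ndimage
def bedR(psi): return R.from_euler('z',psi)*R.from_euler('y',-30,degrees=True)
if __name__=='__main__':
    a=load('top');X=cloud(a)
    crop=lambda u,v:((u+.5)/5.5+125-.5,(v+.5)/5.5+105-.5)
    P=np.array([[115,150,0],[115,-150,0],[-66,92,10],[-66,-92,10],[66,-92,10],[66,92,10]])/1000.
    U=np.array([crop(*c) for c in [(50,198),(603,42),(262,490),(588,388),(530,165),(188,262)]])
    m=np.zeros(a['z_map'].shape,np.uint8);cv2.fillPoly(m,[np.array([[174,172],[179,184],[222,173],[216,152],[200,157]])],1)
    f=X[m>0];f=f[~np.isnan(f[:,0])]
    def res(q):
        Rb=bedR(q[3]);W=Rb.apply(P)+q[:3]
        pr=cv2.projectPoints(W,a['rvec'],a['tvec'],a['mtx'],a['dist'])[0][:,0]
        d=Rb.inv().apply(f.mean(0)-q[:3])[2]
        return np.r_[(pr-U).ravel()*.3,d*1000]
    s=least_squares(res,[.6,.15,.09,.28]);print('bed',s.x.round(4),np.degrees(s.x[3]),s.fun.round(2))
    np.save('bed.npy',s.x)
    Rb=bedR(s.x[3]);L=Rb.inv().apply(X.reshape(-1,3)-s.x[:3]).reshape(X.shape)
    for n,(x,y) in dict(top=(.087,0),left=(0,.116),right=(0,-.116)).items():
        r=np.hypot(L[...,0]-x,L[...,1]-y)
        for lo,hi,k in((.052,.066,'bar'),(.016,.027,'cleat')):
            q=L[(r<(.04 if k=='bar' else .06))&(L[...,2]>lo)&(L[...,2]<hi)]
            if len(q)<5: print(n,k,len(q));continue
            e=cv2.minAreaRect(q[:,:2].astype(np.float32)*1000);v=np.linalg.svd(q[:,:2]-q[:,:2].mean(0))[2][0]
            print(n,k,len(q),(q.mean(0)*1000).round(1),np.degrees(np.arctan2(v[1],v[0])).round(1),e)
    H=X[...,2];H=np.where(np.isnan(H),0,H);w=np.zeros_like(H,bool);w[155:220,305:352]=1
    for lo,hi in((.008,.06),(.035,.055)):
        l,k=ndimage.label((H>lo)&(H<hi)&w);sz=np.bincount(l.ravel());sz[0]=0;q=X[l==sz.argmax()]
        print('board',len(q),np.nanmean(q,0).round(4),cv2.minAreaRect(q[:,:2].astype(np.float32)*1000))
    c=cv2.resize(a['color'][155:220,300:356],None,fx=8,fy=8,interpolation=cv2.INTER_CUBIC);cv2.imwrite('pics/d.png',c[:,:,::-1])
E
python3 fit.py
```

```text
bed [0.5897 0.1539 0.0851 0.3186] 18.25497515123475 [-0.21 -0.03  0.14 -0.05  0.23 -0.02  0.24  0.35 -0.22 -0.08 -0.15 -0.11
  0.01]
top bar 140 [89.2  0.4 56.7] 95.3 ((88.64574432373047, 0.39937591552734375), (15.967350959777832, 63.5648193359375), 6.341303825378418)
top cleat 73 [ 94.4 -34.   22.5] 81.1 ((92.66470336914062, -19.90060806274414), (20.327308654785156, 64.25360870361328), 0.1887068748474121)
left bar 112 [  2.9 115.2  57. ] 172.6 ((1.0741615295410156, 115.8651351928711), (14.898256301879883, 62.9617805480957), 80.83660888671875)
left cleat 74 [ 36.3 109.4  22.9] -177.8 ((22.331323623657227, 112.24011993408203), (19.171173095703125, 63.5374641418457), 83.02184295654297)
right bar 123 [   2.1 -115.3   56.9] -148.4 ((1.7188606262207031, -115.16596221923828), (63.55274963378906, 15.954418182373047), 31.169523239135742)
right cleat 43 [ -27.5 -137.6   22.5] -159.6 ((-15.100894927978516, -127.42156982421875), (64.84100341796875, 19.146564483642578), 28.34478759765625)
board 1394 [ 0.5462 -0.2535  0.0175] ((544.9924926757812, -251.93179321289062), (100.78484344482422, 151.8152618408203), 88.27154541015625)
board 148 [ 0.5429 -0.2513  0.0447] ((543.67236328125, -251.68240356445312), (16.067516326904297, 78.19239044189453), 89.1883544921875)
```

View pics/d.png

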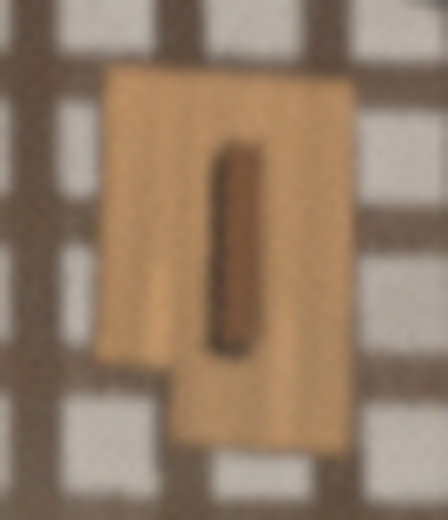

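Fits are good. In the crop, the board's cut-out is at the lower left (130,400), which is world -x,+y, so the board's yaw is about 88.7°. Next I compute the hover move above the handle.

```bash
cat >> h.py <<'E'
def frame(x,z):
    z=np.array(z,float);z/=np.linalg.norm(z);x=np.array(x,float);x-=z*(x@z);x/=np.linalg.norm(x)
    return R.from_matrix(np.c_[x,np.cross(z,x),z])
E
python3 - <<'E'
from h import *
g=np.radians(178.7)
goal([.5445,-.2518,.13],frame([np.cos(g),np.sin(g),0],[0,0,-1]))
E
```

```text
lin cm [-59.96 -55.24  11.99] rot deg [ -0.09  -0.04 -25.62]
```

Request:
drive_tool(
  commands=[
    {"linear": [-60, -55.2, 0], "rotation": [0, 0, -25.6], "fingers": 0.6},
    {"linear": [-60, -55.2, 0], "rotation": [0, 0, -25.6], "fingers": 0.6},
    {"linear": [-60, -55.2, 0], "rotation": [0, 0, -25.6], "fingers": 0.6},
    {"linear": [-60, -55.2, 0], "rotation": [0, 0, -25.6], "fingers": 0.6},
    {"linear": [-60, -55.2, 0], "rotation": [0, 0, -25.6], "fingers": 0.6},
    {"linear": [-60, -55.2, 0], "rotation": [0, 0, -25.6], "fingers": 0.6},
    {"linear": [-60, -55.2, 0], "rotation": [0, 0, -25.6], "fingers": 0.6},
    {"linear": [-60, -55.2, 0], "rotation": [0, 0, -25.6], "fingers": 0.6},
    {"linear": [-60, -55.2, 0], "rotation": [0, 0, -25.6], "fingers": 0.6},
    {"linear": [-60, -55.2, 0], "rotation": [0, 0, -25.6], "fingers": 0.6},
    {"linear": [-60, -55.2, 0], "rotation": [0, 0, -25.6], "fingers": 0.6},
    {"linear": [-60, -55.2, 0], "rotation": [0, 0, -25.6], "fingers": 0.6},
    {"linear": [-60, -55.2, 0], "rotation": [0, 0, -25.6], "fingers": 0.6},
    {"linear": [-60, -55.2, 0], "rotation": [0, 0, -25.6], "fingers": 0.6},
    {"linear": [-60, -55.2, 12], "rotation": [0, 0, -25.6], "fingers": 0.6},
    {"linear": [-60, -55.2, 12], "rotation": [0, 0, -25.6], "fingers": 0.6},
    {"linear": [-60, -55.2, 12], "rotation": [0, 0, -25.6], "fingers": 0.6},
    {"linear": [-60, -55.2, 12], "rotation": [0, 0, -25.6], "fingers": 0.6},
    {"linear": [-60, -55.2, 12], "rotation": [0, 0, -25.6], "fingers": 0.6},
    {"linear": [-60, -55.2, 12], "rotation": [0, 0, -25.6], "fingers": 0.6},
  ],
)

```text
t: 2.1
position: [0.5444, -0.2513, 0.1293]
ee_rot: [-0.001, 0.012, 1.0, 0.0]
ft_force: [-0.1, 0.7, 0.4]
finger_gap: 0.0512
```

```bash
python3 - <<'E'
from h import *
g=np.radians(178.7)
s,p,r=state();print(s['t'],p,s['joints'],s['finger_gap'])
goal([.5445,-.2518,.037],frame([np.cos(g),np.sin(g),0],[0,0,-1]))
b=snap('side');c=cv2.resize(b['color'][180:290,260:370],None,fx=5,fy=5)
cv2.imwrite('pics/e.png',c[:,:,::-1])
E
```

```text
2.1 [ 0.54436712 -0.2512565   0.1293069 ] [-0.56562831  0.42163385 -0.09774879  1.05389823 -0.0013223  -0.54203394] 0.051219505723601844
lin cm [-0.04 -0.06  9.23] rot deg [ 0.01 -0.16 -0.05]
```

View pics/e.png

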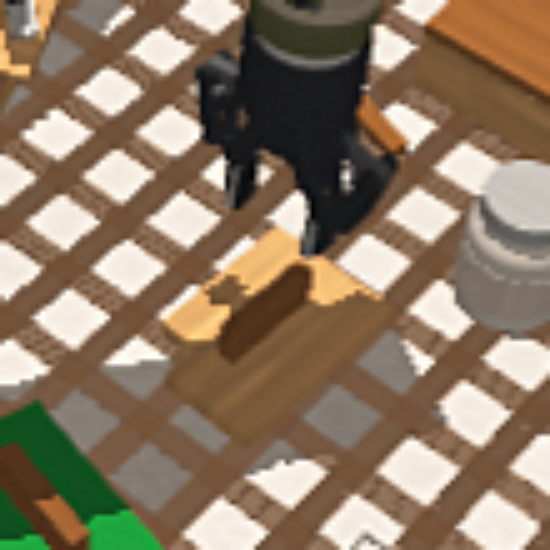

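The fingers straddle the handle, one each side, so I descend and grip.

Request:
drive_tool(
  commands=[
    {"linear": [0, -0.05, 3.5], "rotation": [0, 0, 0], "fingers": 0.6},
    {"linear": [0, -0.05, 6], "rotation": [0, 0, 0], "fingers": 0.6},
    {"linear": [0, -0.05, 8], "rotation": [0, 0, 0], "fingers": 0.6},
    {"linear": [0, -0.05, 9.2], "rotation": [0, 0, 0], "fingers": 0.6},
    {"linear": [0, -0.05, 9.2], "rotation": [0, 0, 0], "fingers": 0.6},
    {"linear": [0, -0.05, 9.2], "rotation": [0, 0, 0], "fingers": 0},
    {"linear": [0, -0.05, 9.2], "rotation": [0, 0, 0], "fingers": 0},
    {"linear": [0, -0.05, 9.2], "rotation": [0, 0, 0], "fingers": 0},
    {"linear": [0, -0.05, 9.2], "rotation": [0, 0, 0], "fingers": 0},
    {"linear": [0, -0.05, 9.2], "rotation": [0, 0, 0], "fingers": 0},
    {"linear": [0, -0.05, 9.2], "rotation": [0, 0, 0], "fingers": 0},
    {"linear": [0, -0.05, 9.2], "rotation": [0, 0, 0], "fingers": 0},
  ],
)

```text
t: 3.35
position: [0.546, -0.2524, 0.0403]
ee_rot: [0.001, 0.011, 1.0, -0.001]
ft_force: [-0.4, 0.4, 6.0]
finger_gap: 0.0149
```

Request:
drive_tool(
  commands=[
    {"linear": [0, 0, -1], "rotation": [0, 0, 0], "fingers": 0},
    {"linear": [0, 0, -3], "rotation": [0, 0, 0], "fingers": 0},
    {"linear": [0, 0, -7], "rotation": [0, 0, 0], "fingers": 0},
    {"linear": [0, 0, -11], "rotation": [0, 0, 0], "fingers": 0},
    {"linear": [0, 0, -15], "rotation": [0, 0, 0], "fingers": 0},
    {"linear": [0, 0, -19], "rotation": [0, 0, 0], "fingers": 0},
    {"linear": [0, 0, -23], "rotation": [0, 0, 0], "fingers": 0},
    {"linear": [0, 0, -25], "rotation": [0, 0, 0], "fingers": 0},
    {"linear": [0, 0, -26], "rotation": [0, 0, 0], "fingers": 0},
    {"linear": [0, 0, -26], "rotation": [0, 0, 0], "fingers": 0},
  ],
)

```text
t: 4.35
position: [0.5458, -0.2519, 0.3017]
ee_rot: [0.002, 0.011, 1.0, -0.002]
ft_force: [-0.1, 0.5, -2.9]
finger_gap: 0.0148
```

```bash
cat >> h.py <<'E'
B=lambda:np.load('bed.npy')
def bed():
    q=B();return q[:3],R.from_euler('z',q[3])*R.from_euler('y',-30,degrees=True)
def bgoal(x,y,z,az):
    "TCP at bed coords (m), tool x at bed azimuth az deg"
    o,Rb=bed();a=np.radians(az)
    return goal(o+Rb.apply([x,y,z]),Rb*frame([np.cos(a),np.sin(a),0],[0,0,-1]))
E
python3 - <<'E'
from h import *
s,p,r=state();print(s['t'],p,s['ft_force'],s['finger_gap'])
bgoal(0,0,.16,90)
# board underside/points seen: side camera
b=snap('side');X=cloud(b);L=r.inv().apply(X.reshape(-1,3)-p).reshape(X.shape)
m=(abs(L[...,0])<.085)&(abs(L[...,1])<.06)&(L[...,2]>.015)&(L[...,2]<.05)
q=L[m];print(len(q));print(cv2.minAreaRect(q[:,:2].astype(np.float32)*1000))
t=L[m&(L[...,2]<.034)];c=np.c_[t[:,:2],np.ones(len(t))]
print(np.linalg.lstsq(c,t[:,2],rcond=None)[0],t[:,2].mean())
E
```

```text
4.35 [ 0.54579788 -0.25189335  0.30169365] [-0.12371625  0.49171248 -2.94846271] 0.014818127341886613
lin cm [ 4.11 38.02  7.65] rot deg [-26.14 -18.11  68.82]
1023
((0.6555023193359375, -1.77191162109375), (157.42333984375, 102.81260681152344), 1.1261450052261353)
[ 0.00301586 -0.01104663  0.02557546] 0.025787808324865425
```

Request:
drive_tool(
  commands=[
    {"linear": [0.7, 4, 0], "rotation": [-2, -1.5, 6], "fingers": 0},
    {"linear": [1.5, 8, 0.3], "rotation": [-5, -3.6, 14], "fingers": 0},
    {"linear": [2.3, 12, 0.5], "rotation": [-8, -5.4, 21], "fingers": 0},
    {"linear": [3, 16, 0.8], "rotation": [-10.5, -7.2, 27.5], "fingers": 0},
    {"linear": [3.7, 20, 1.1], "rotation": [-13, -9, 34.4], "fingers": 0},
    {"linear": [4.5, 24, 1.5], "rotation": [-15.7, -10.9, 41.3], "fingers": 0},
    {"linear": [5.2, 28, 1.8], "rotation": [-18.3, -12.7, 48.2], "fingers": 0},
    {"linear": [6, 32, 2.1], "rotation": [-21, -14.5, 55], "fingers": 0},
    {"linear": [6.6, 35, 2.3], "rotation": [-23.5, -16.3, 62], "fingers": 0},
    {"linear": [7, 37.1, 2.4], "rotation": [-26.1, -18.1, 68.8], "fingers": 0},
    {"linear": [7, 37.1, 2.4], "rotation": [-26.1, -18.1, 68.8], "fingers": 0},
    {"linear": [7, 37.1, 2.4], "rotation": [-26.1, -18.1, 68.8], "fingers": 0},
    {"linear": [7, 37.1, 2.4], "rotation": [-26.1, -18.1, 68.8], "fingers": 0},
  ],
)

```text
t: 5.7
position: [0.4838, 0.1202, 0.2741]
ee_rot: [0.15, 0.566, 0.783, 0.208]
ft_force: [1.7, -0.3, -2.2]
finger_gap: 0.0151
```

```bash
cat > chk.py <<'E'
from h import *
s,p,r=state();o,Rb=bed()
print(s['t'],'bedpos mm',(Rb.inv().apply(p-o)*1000).round(1),'ft',np.round(s['ft_force'],1),'q',np.round(s['joints'],2),s['finger_gap'])
E
cat > chkb.py <<'E'
from chk import *
for n in('top','side'):
    b=snap(n);X=cloud(b);L=r.inv().apply(X.reshape(-1,3)-p).reshape(X.shape)
    m=(abs(L[...,0])<.085)&(abs(L[...,1])<.06)&(L[...,2]>.015)&(L[...,2]<.05)
    q=L[m];print(n,len(q),cv2.minAreaRect(q[:,:2].astype(np.float32)*1000))
    t=L[m&(L[...,2]<.034)];c=np.c_[t[:,:2],np.ones(len(t))];print(np.linalg.lstsq(c,t[:,2],rcond=None)[0].round(4))
E
python3 chkb.py; python3 - <<'E'
from h import *
bgoal(0,0,.075,90)
a=load('top');c=cv2.resize(a['color'][100:205,125:265],None,fx=3.5,fy=3.5,interpolation=cv2.INTER_CUBIC)
b=load('side');d=cv2.resize(b['color'][100:210,180:300],None,fx=3,fy=3.35,interpolation=cv2.INTER_CUBIC)[:c.shape[0]]
d=cv2.copyMakeBorder(d,0,c.shape[0]-d.shape[0],0,0,cv2.BORDER_CONSTANT)
cv2.imwrite('pics/f.png',np.hstack([c[:,:430],d])[:,:,::-1])
E
```

```text
5.7 bedpos mm [ -1.7   1.1 219.2] ft [ 1.7 -0.3 -2.2] q [-0.01 -0.23 -0.6   0.71  0.16  1.28] 0.015086337391251278
top 1451 ((3.7365951538085938, 2.230945587158203), (150.5613555908203, 100.90955352783203), 0.6761156320571899)
[0.0014 0.0013 0.027 ]
side 819 ((0.20868682861328125, 1.1481819152832031), (155.19830322265625, 102.49554443359375), 0.42361685633659363)
[-0.0013 -0.0035  0.0255]
lin cm [-0.07  0.15 14.45] rot deg [-0.2  -0.05 -0.08]
```

View pics/f.png

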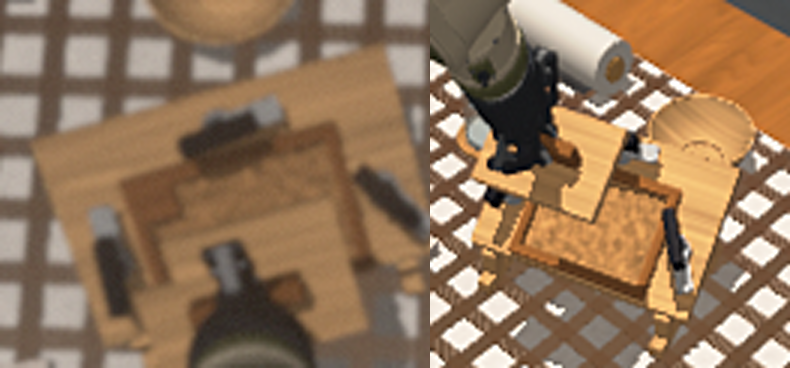

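Request:
drive_tool(
  commands=[
    {"linear": [-0.3, 0.1, 3], "rotation": [-0.2, 0, -0.5], "fingers": 0},
    {"linear": [-0.3, 0.1, 6.5], "rotation": [-0.2, 0, -0.5], "fingers": 0},
    {"linear": [-0.3, 0.1, 10], "rotation": [-0.2, 0, -0.5], "fingers": 0},
    {"linear": [-0.3, 0.1, 13], "rotation": [-0.2, 0, -0.5], "fingers": 0},
    {"linear": [-0.3, 0.1, 14.8], "rotation": [-0.2, 0, -0.5], "fingers": 0},
    {"linear": [-0.3, 0.1, 15.6], "rotation": [-0.2, 0, -0.5], "fingers": 0},
    {"linear": [-0.3, 0.1, 15.6], "rotation": [-0.2, 0, -0.5], "fingers": 0},
    {"linear": [-0.3, 0.1, 15.6], "rotation": [-0.2, 0, -0.5], "fingers": 0},
  ],
)

```text
t: 6.6
position: [0.5603, 0.1412, 0.1404]
ee_rot: [0.152, 0.563, 0.785, 0.209]
ft_force: [-0.0, -0.5, -2.3]
finger_gap: 0.0149
```

```bash
python3 chkb.py; python3 - <<'E'
from h import *
a=load('top');c=cv2.resize(a['color'][120:200,145:245],None,fx=5,fy=5,interpolation=cv2.INTER_CUBIC)
b=load('side');d=cv2.resize(b['color'][130:210,190:285],None,fx=5,fy=5,interpolation=cv2.INTER_CUBIC)
cv2.imwrite('pics/g.png',np.hstack([c[:,:400],d[:,75:]])[:,:,::-1])
o,Rb=bed()
for n in('top','side'):
    X=cloud(load(n));L=Rb.inv().apply(X.reshape(-1,3)-o)*1000
    q=L[(L[:,2]>6)&(L[:,2]<14)&(abs(L[:,0])<75)&(abs(L[:,1])<100)]
    print(n,len(q),np.percentile(q[:,0],[1,5,95,99]).round(1),np.percentile(q[:,1],[1,5,95,99]).round(1),cv2.minAreaRect(q[:,:2].astype(np.float32)))
    f=L[(abs(L[:,2])<5)&(L[:,0]>-70)&(L[:,0]<112)&(abs(L[:,1])>100)&(abs(L[:,1])<145)];print('deck z',np.median(f[:,2]))
E
```

```text
6.6 bedpos mm [ 0.  -2.9 63.8] ft [-0.  -0.5 -2.3] q [ 0.04  0.05 -0.71  0.3   0.14  1.32] 0.014947910902854173
top 1017 ((-1.8586196899414062, 2.376087188720703), (162.8118896484375, 101.08616638183594), 0.6381219029426575)
[-0.0018  0.0056  0.0271]
side 688 ((-3.0664138793945312, -0.15313720703125), (167.54690551757812, 116.80548858642578), 3.236196517944336)
[-0.0047 -0.0093  0.0251]
top 698 [-63.3 -58.5  66.1  67.4] [-90.8 -88.6  90.4  92.9] ((1.567352294921875, 1.3909988403320312), (185.25531005859375, 132.4935760498047), 89.77611541748047)
deck z -0.5677808471959681
side 289 [-67.4 -65.3  65.7  73.5] [-95.7 -94.1  86.2  89.3] ((1.6183700561523438, -0.89794921875), (145.0409393310547, 194.96681213378906), 0.34647122025489807)
deck z 0.7328793662166817
```

View pics/g.png

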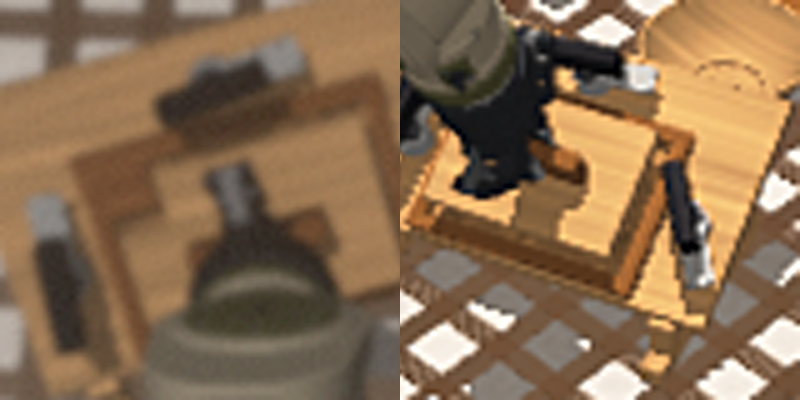

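Both cameras, compared each within itself, put the board centred in the recess to 1–2 mm. I correct x by -1 mm and lower slowly.

Request:
drive_tool(
  commands=[
    {"linear": [0, -0.1, 0.4], "rotation": [0, 0, 0], "fingers": 0},
    {"linear": [0, -0.1, 0.8], "rotation": [0, 0, 0], "fingers": 0},
    {"linear": [0, -0.1, 1.2], "rotation": [0, 0, 0], "fingers": 0},
    {"linear": [0, -0.1, 1.5], "rotation": [0, 0, 0], "fingers": 0},
    {"linear": [0, -0.1, 1.7], "rotation": [0, 0, 0], "fingers": 0},
    {"linear": [0, -0.1, 1.9], "rotation": [0, 0, 0], "fingers": 0},
    {"linear": [0, -0.1, 1.9], "rotation": [0, 0, 0], "fingers": 0},
    {"linear": [0, -0.1, 1.9], "rotation": [0, 0, 0], "fingers": 0},
  ],
)

```text
t: 7.5
position: [0.5687, 0.1442, 0.1241]
ee_rot: [0.153, 0.563, 0.785, 0.21]
ft_force: [0.1, -0.5, -2.1]
finger_gap: 0.0149
```

```bash
python3 chk.py
```

```text
7.5 bedpos mm [-0.4 -2.7 45.3] ft [ 0.1 -0.5 -2.1] q [ 0.05  0.09 -0.72  0.25  0.14  1.33] 0.014931299771875134
```

Request:
drive_tool(
  commands=[
    {"linear": [0, 0, 0.15], "rotation": [0, 0, 0], "fingers": 0},
    {"linear": [0, 0, 0.3], "rotation": [0, 0, 0], "fingers": 0},
    {"linear": [0, 0, 0.4], "rotation": [0, 0, 0], "fingers": 0},
    {"linear": [0, 0, 0.5], "rotation": [0, 0, 0], "fingers": 0},
    {"linear": [0, 0, 0.5], "rotation": [0, 0, 0], "fingers": 0},
  ],
)

```text
t: 8.0
position: [0.571, 0.1449, 0.1201]
ee_rot: [0.153, 0.563, 0.785, 0.21]
ft_force: [-2.5, 0.3, 1.3]
finger_gap: 0.0144
```

```bash
python3 chk.py
```

```text
8.0 bedpos mm [-0.3 -2.7 40.5] ft [-2.5  0.3  1.3] q [ 0.05  0.1  -0.72  0.24  0.14  1.33] 0.014390973490231006
```

Request:
drive_tool(
  commands=[
    {"linear": [0, 0, 0.1], "rotation": [0, 0, 0], "fingers": 0},
    {"linear": [0, 0, 0.15], "rotation": [0, 0, 0], "fingers": 0},
    {"linear": [0, 0, 0.15], "rotation": [0, 0, 0], "fingers": 0.25},
    {"linear": [0, 0, 0.1], "rotation": [0, 0, 0], "fingers": 0.4},
    {"linear": [0, 0, 0], "rotation": [0, 0, 0], "fingers": 0.45},
    {"linear": [0, 0, 0], "rotation": [0, 0, 0], "fingers": 0.45},
    {"linear": [0, 0, -3], "rotation": [0, 0, 0], "fingers": 0.45},
    {"linear": [0, 0, -7], "rotation": [0, 0, 0], "fingers": 0.45},
    {"linear": [0, 0, -11], "rotation": [0, 0, 0], "fingers": 0.45},
    {"linear": [0, 0, -14], "rotation": [0, 0, 0], "fingers": 0.45},
    {"linear": [0, 0, -14], "rotation": [0, 0, 0], "fingers": 0.45},
  ],
)

```text
t: 9.1
position: [0.5056, 0.1227, 0.2462]
ee_rot: [0.156, 0.562, 0.784, 0.212]
ft_force: [1.4, -0.6, 0.7]
finger_gap: 0.0384
```

```bash
python3 chk.py; cat > flat.py <<'E'
from h import *
o,Rb=bed()
for n in('top','side'):
    X=cloud(snap(n));L=Rb.inv().apply(X.reshape(-1,3)-o).reshape(X.shape)*1000
    for lo,hi,k in((11.8,18,'top'),(42,52,'handle')):
        t=L[(L[...,2]>lo)&(L[...,2]<hi)&(abs(L[...,0])<47)&(abs(L[...,1])<72)]
        if len(t)<20: print(n,k,len(t));continue
        c=np.c_[t[:,:2],np.ones(len(t))]
        print(n,k,len(t),np.linalg.lstsq(c,t[:,2],rcond=None)[0].round(4),t.mean(0).round(1))
E
python3 flat.py; python3 - <<'E'
from h import *
b=load('side');d=cv2.resize(b['color'][125:210,185:290],None,fx=5.5,fy=5.5,interpolation=cv2.INTER_CUBIC)
cv2.imwrite('pics/i.png',d[:,:,::-1])
s,p,r=state();o,Rb=bed();print((Rb.inv()*r).as_matrix().round(3))
bgoal(.087,-.002,.10,-84)
E
```

```text
9.1 bedpos mm [  2.9  -3.4 184.3] ft [ 1.4 -0.6  0.7] q [-0.   -0.18 -0.64  0.6   0.16  1.28] 0.038406941889269686
top top 847 [-2.00000e-03 -2.50000e-03  1.39269e+01] [ 3.6 -7.5 13.9]
top handle 88 [3.27000e-02 1.08000e-02 4.50871e+01] [-1.9 -7.9 44.9]
side top 490 [ 8.00000e-04 -1.00000e-04  1.50058e+01] [-1.3 -5.8 15. ]
side handle 85 [ 1.92000e-02 -5.90000e-03  4.65892e+01] [-4.3 -4.2 46.5]
[[-0.008  1.     0.004]
 [ 1.     0.008 -0.001]
 [-0.001  0.004 -1.   ]]
lin cm [0.04 8.64 8.14] rot deg [ 7.0000e-02 -3.5000e-01  1.7443e+02]
```

View pics/i.png

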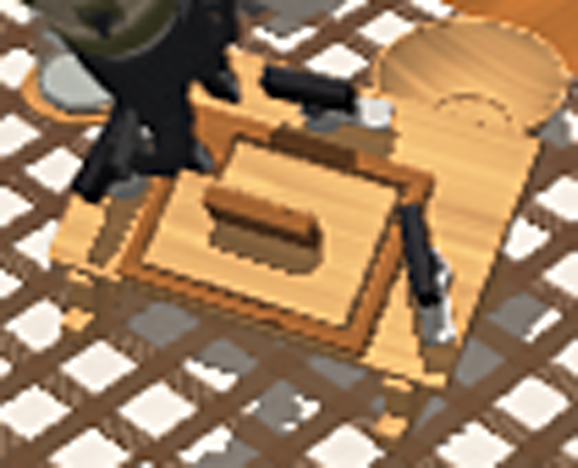

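Board is seated flat: tilt about 0, top at 14–15 mm, all edges inside the rails. Next is the top knob. I rotate the wrist the negative way (-186°) because of the joint range.

Request:
drive_tool(
  commands=[
    {"linear": [0, 2, 1], "rotation": [0, 0, -8.5], "fingers": 0.45},
    {"linear": [0, 4, 2], "rotation": [0, 0, -17], "fingers": 0.45},
    {"linear": [0, 6, 3], "rotation": [0, 0, -25.5], "fingers": 0.45},
    {"linear": [0, 7.5, 4], "rotation": [0, 0, -34], "fingers": 0.45},
    {"linear": [0, 8.3, 4.5], "rotation": [0, 0, -42.5], "fingers": 0.45},
    {"linear": [0, 8.3, 5], "rotation": [0, 0, -51], "fingers": 0.45},
    {"linear": [0, 8.3, 5], "rotation": [0, 0, -59.5], "fingers": 0.45},
    {"linear": [0, 8.3, 5], "rotation": [0, 0, -68], "fingers": 0.45},
    {"linear": [0, 8.3, 5], "rotation": [0, 0, -76.5], "fingers": 0.45},
    {"linear": [0, 8.3, 5], "rotation": [0, 0, -85], "fingers": 0.45},
    {"linear": [0, 8.3, 5], "rotation": [0, 0, -93.5], "fingers": 0.45},
    {"linear": [0, 8.3, 5], "rotation": [0, 0, -102], "fingers": 0.45},
    {"linear": [0, 8.3, 5], "rotation": [0, 0, -110.5], "fingers": 0.45},
    {"linear": [0, 8.3, 5], "rotation": [0, 0, -119], "fingers": 0.45},
    {"linear": [0, 8.3, 5], "rotation": [0, 0, -127.5], "fingers": 0.45},
    {"linear": [0, 8.3, 5], "rotation": [0, 0, -136], "fingers": 0.45},
    {"linear": [0, 8.3, 5], "rotation": [0, 0, -144.5], "fingers": 0.45},
    {"linear": [0, 8.3, 5], "rotation": [0, 0, -153], "fingers": 0.45},
    {"linear": [0, 8.3, 5], "rotation": [0, 0, -161.5], "fingers": 0.45},
    {"linear": [0, 8.3, 5], "rotation": [0, 0, -170], "fingers": 0.45},
  ],
)

```text
t: 11.2
position: [0.5962, 0.1539, 0.2378]
ee_rot: [-0.222, 0.735, -0.627, 0.134]
ft_force: [-0.3, -0.3, -0.0]
finger_gap: 0.0384
```

```bash
python3 chk.py; python3 -c "
from h import *
bgoal(.086,-.002,.05,-84)"
```

```text
11.2 bedpos mm [ 81.7  -2.1 129.1] ft [-0.3 -0.3 -0. ] q [ 0.06  0.03 -0.47  0.56  0.13 -1.63] 0.038358880654222674
lin cm [-0.08 -0.42  7.91] rot deg [ -0.02   0.02 -15.24]
```

Request:
drive_tool(
  commands=[
    {"linear": [-0.1, -0.4, 0], "rotation": [0, 0, -8], "fingers": 0.5},
    {"linear": [-0.1, -0.4, 1], "rotation": [0, 0, -15.2], "fingers": 0.5},
    {"linear": [-0.1, -0.4, 4], "rotation": [0, 0, -15.2], "fingers": 0.5},
    {"linear": [-0.1, -0.4, 6.5], "rotation": [0, 0, -15.2], "fingers": 0.5},
    {"linear": [-0.1, -0.4, 7.9], "rotation": [0, 0, -15.2], "fingers": 0.5},
    {"linear": [-0.1, -0.4, 7.9], "rotation": [0, 0, -15.2], "fingers": 0.5},
    {"linear": [-0.1, -0.4, 7.9], "rotation": [0, 0, -15.2], "fingers": 0},
    {"linear": [-0.1, -0.4, 7.9], "rotation": [0, 0, -15.2], "fingers": 0},
    {"linear": [-0.1, -0.4, 7.9], "rotation": [0, 0, -15.2], "fingers": 0},
    {"linear": [-0.1, -0.4, 7.9], "rotation": [0, 0, -15.2], "fingers": 0},
    {"linear": [-0.1, -0.4, 7.9], "rotation": [0, 0, -15.2], "fingers": 0},
  ],
)

```text
t: 12.3
position: [0.6372, 0.1677, 0.1724]
ee_rot: [-0.202, 0.811, -0.524, 0.163]
ft_force: [-1.4, 0.3, 1.1]
finger_gap: 0.0152
```

```bash
cat >> chk.py <<'E'
Rt=(Rb.inv()*r).as_matrix();print('tool az',np.degrees(np.arctan2(Rt[1,0],Rt[0,0])).round(1),'torque tool',r.inv().apply(s['torque']).round(2),'F bed',Rb.inv().apply(s['ft_force']).round(1))
E
python3 chk.py
```

```text
12.3 bedpos mm [86.5 -1.8 50.9] ft [-1.4  0.3  1.1] q [ 0.09  0.16 -0.49  0.4   0.12 -1.88] 0.015184260251824767
tool az -84.0 torque tool [-0.49 -0.11  0.04] F bed [-0.5  0.8  1.6]
```

Request:
drive_tool(
  commands=[
    {"linear": [0, 0, 0], "rotation": [0, 0, 5], "fingers": 0},
    {"linear": [0, 0, 0], "rotation": [0, 0, 11], "fingers": 0},
    {"linear": [0, 0, 0], "rotation": [0, 0, 17], "fingers": 0},
    {"linear": [0, 0, 0], "rotation": [0, 0, 23], "fingers": 0},
    {"linear": [0, 0, 0], "rotation": [0, 0, 29], "fingers": 0},
    {"linear": [0, 0, 0], "rotation": [0, 0, 35], "fingers": 0},
    {"linear": [0, 0, 0], "rotation": [0, 0, 41], "fingers": 0},
    {"linear": [0, 0, 0], "rotation": [0, 0, 47], "fingers": 0},
    {"linear": [0, 0, 0], "rotation": [0, 0, 53], "fingers": 0},
    {"linear": [0, 0, 0], "rotation": [0, 0, 59], "fingers": 0},
    {"linear": [0, 0, 0], "rotation": [0, 0, 65], "fingers": 0},
    {"linear": [0, 0, 0], "rotation": [0, 0, 70], "fingers": 0},
    {"linear": [0, 0, 0], "rotation": [0, 0, 74], "fingers": 0},
  ],
)

```text
t: 13.6
position: [0.6364, 0.168, 0.172]
ee_rot: [0.259, -0.331, 0.907, -0.008]
ft_force: [-0.5, 0.9, -2.8]
finger_gap: 0.015
```

```bash
python3 chk.py
```

```text
13.6 bedpos mm [85.7 -1.3 50.9] ft [-0.5  0.9 -2.8] q [ 0.09  0.16 -0.49  0.4   0.12 -0.58] 0.014973836936791274
tool az -158.2 torque tool [-0.45  0.54 -0.06] F bed [-1.6  1.  -2.3]
```

Request:
drive_tool(
  commands=[
    {"linear": [0, 0, 0], "rotation": [0, 0, 4], "fingers": 0},
    {"linear": [0, 0, 0], "rotation": [0, 0, 8], "fingers": 0},
    {"linear": [0, 0, 0], "rotation": [0, 0, 12], "fingers": 0},
  ],
)

```text
t: 13.9
position: [0.6363, 0.1681, 0.172]
ee_rot: [0.258, -0.233, 0.937, 0.02]
ft_force: [2.7, 1.4, -3.5]
finger_gap: 0.0148
```

```bash
python3 chk.py
```

```text
13.9 bedpos mm [85.6 -1.1 50.9] ft [ 2.7  1.4 -3.5] q [ 0.09  0.16 -0.49  0.4   0.12 -0.37] 0.014772292978267654
tool az -170.3 torque tool [-0.12  0.35 -0.06] F bed [ 0.9  0.5 -4.5]
```

Request:
drive_tool(
  commands=[
    {"linear": [0, 0, 0], "rotation": [0, 0, 4], "fingers": 0},
    {"linear": [0, 0, 0], "rotation": [0, 0, 8], "fingers": 0},
    {"linear": [0, 0, 0], "rotation": [0, 0, 12], "fingers": 0},
  ],
)

```text
t: 14.2
position: [0.6362, 0.1683, 0.172]
ee_rot: [0.255, -0.133, 0.957, 0.047]
ft_force: [2.6, 1.7, -3.6]
finger_gap: 0.015
```

```bash
python3 chk.py
```

```text
14.2 bedpos mm [85.6 -1.  50.9] ft [ 2.6  1.7 -3.6] q [ 0.09  0.16 -0.49  0.4   0.12 -0.16] 0.014986132561161283
tool az 177.5 torque tool [-0.01  0.32 -0.06] F bed [ 0.8  0.8 -4.6]
```

Request:
drive_tool(
  commands=[
    {"linear": [0, 0, 0], "rotation": [0, 0, 4], "fingers": 0},
    {"linear": [0, 0, 0], "rotation": [0, 0, 8], "fingers": 0},
    {"linear": [0, 0, 0], "rotation": [0, 0, 11], "fingers": 0},
  ],
)

```text
t: 14.5
position: [0.6361, 0.1684, 0.172]
ee_rot: [0.249, -0.04, 0.965, 0.072]
ft_force: [2.3, 0.2, -2.8]
finger_gap: 0.0152
```

```bash
python3 chk.py
```

```text
14.5 bedpos mm [85.6 -0.8 50.9] ft [ 2.3  0.2 -2.8] q [ 0.09  0.16 -0.49  0.4   0.12  0.03] 0.015155958899634689
tool az 166.5 torque tool [ 0.21  0.45 -1.66] F bed [ 0.6 -0.5 -3.6]
```

Torque jumped, so that is the stop. I press on a little to seat it firmly.

Request:
drive_tool(
  commands=[
    {"linear": [0, 0, 0], "rotation": [0, 0, 2], "fingers": 0},
    {"linear": [0, 0, 0], "rotation": [0, 0, 4], "fingers": 0},
    {"linear": [0, 0, 0], "rotation": [0, 0, 5], "fingers": 0},
    {"linear": [0, 0, 0], "rotation": [0, 0, 5], "fingers": 0},
  ],
)

```text
t: 14.9
position: [0.6365, 0.1685, 0.1724]
ee_rot: [0.246, 0.0, 0.966, 0.082]
ft_force: [2.3, -1.4, -2.6]
finger_gap: 0.0149
```

```bash
python3 chk.py
```

```text
14.9 bedpos mm [86.1 -0.8 51.1] ft [ 2.3 -1.4 -2.6] q [ 0.09  0.16 -0.49  0.4   0.12  0.12] 0.014875945711744703
tool az 161.7 torque tool [ 0.43  0.1  -2.84] F bed [ 0.2 -2.  -3.1]
```

Request:
drive_tool(
  commands=[
    {"linear": [0, 0, 0], "rotation": [0, 0, 0], "fingers": 0.3},
    {"linear": [0, 0, 0], "rotation": [0, 0, 0], "fingers": 0.5},
    {"linear": [0, 0, 0], "rotation": [0, 0, 0], "fingers": 0.5},
    {"linear": [0, 0, 0], "rotation": [0, 0, 0], "fingers": 0.5},
    {"linear": [0, 0, -2], "rotation": [0, 0, 0], "fingers": 0.5},
    {"linear": [0, 0, -5], "rotation": [0, 0, 0], "fingers": 0.5},
    {"linear": [0, 0, -7], "rotation": [0, 0, 0], "fingers": 0.5},
    {"linear": [0, 0, -7], "rotation": [0, 0, 0], "fingers": 0.5},
  ],
)

```text
t: 15.7
position: [0.6041, 0.1574, 0.2366]
ee_rot: [0.249, 0.0, 0.965, 0.082]
ft_force: [1.0, 0.1, -0.1]
finger_gap: 0.0424
```

```bash
cat > kn.py <<'E'
from h import *
o,Rb=bed()
for n in('top','side'):
  X=cloud(snap(n));L=Rb.inv().apply(X.reshape(-1,3)-o).reshape(X.shape)
  for k,(x,y) in dict(top=(.087,0),left=(0,.116),right=(0,-.116)).items():
    r=np.hypot(L[...,0]-x,L[...,1]-y);q=L[(r<.04)&(L[...,2]>.052)&(L[...,2]<.066)]
    if len(q)<30: print(n,k,len(q));continue
    e=cv2.minAreaRect(q[:,:2].astype(np.float32)*1000);v=np.linalg.svd(q[:,:2]-q[:,:2].mean(0))[2][0]
    print(n,k,len(q),np.degrees(np.arctan2(v[1],v[0])).round(1),np.round(e[0],1),np.round(e[1],1),round(e[2],1))
E
python3 chk.py; python3 kn.py;python3 -c "
from h import *
bgoal(-.001,.114,.05,172)"
```

```text
15.7 bedpos mm [ 88.5  -1.3 123.8] ft [ 1.   0.1 -0.1] q [ 0.07  0.04 -0.47  0.55  0.13  0.1 ] 0.04243207520316825
tool az 161.7 torque tool [0.16 0.37 0.03] F bed [ 0.8 -0.2 -0.6]
top top 54 174.3 [107.   -3.4] [15.9 25. ] 74.6
top left 6
top right 123 -148.0 [   1.1 -115.3] [62.2 15.8] 31.9
side top 43 163.8 [85.  -2.1] [18.5 59. ] 80.2
side left 76 174.5 [ -0.5 112.3] [21.5 63. ] 83.9
side right 78 -147.3 [  -1.7 -119.7] [62.8 16.4] 33.0
lin cm [11.93  8.17  7.11] rot deg [  0.08   0.15 -10.32]
```

Request:
drive_tool(
  commands=[
    {"linear": [3.5, 2.4, 0], "rotation": [0, 0, -5], "fingers": 0.5},
    {"linear": [7, 4.8, 0], "rotation": [0, 0, -10], "fingers": 0.5},
    {"linear": [10, 7, 0], "rotation": [0, 0, -10], "fingers": 0.5},
    {"linear": [11.9, 8.2, 0.5], "rotation": [0, 0, -10], "fingers": 0.5},
    {"linear": [11.9, 8.2, 1], "rotation": [0, 0, -10], "fingers": 0.5},
    {"linear": [11.9, 8.2, 3.5], "rotation": [0, 0, -10], "fingers": 0.5},
    {"linear": [11.9, 8.2, 5.5], "rotation": [0, 0, -10], "fingers": 0.5},
    {"linear": [11.9, 8.2, 7.1], "rotation": [0, 0, -10], "fingers": 0.5},
    {"linear": [11.9, 8.2, 7.1], "rotation": [0, 0, -10], "fingers": 0.5},
    {"linear": [11.9, 8.2, 7.1], "rotation": [0, 0, -10], "fingers": 0},
    {"linear": [11.9, 8.2, 7.1], "rotation": [0, 0, -10], "fingers": 0},
    {"linear": [11.9, 8.2, 7.1], "rotation": [0, 0, -10], "fingers": 0},
    {"linear": [11.9, 8.2, 7.1], "rotation": [0, 0, -10], "fingers": 0},
    {"linear": [11.9, 8.2, 7.1], "rotation": [0, 0, -10], "fingers": 0},
  ],
)

```text
t: 17.2
position: [0.5298, 0.2551, 0.1289]
ee_rot: [0.254, -0.084, 0.962, 0.061]
ft_force: [4.8, 5.1, -6.2]
finger_gap: 0.0152
```

```bash
python3 chk.py
```

```text
17.2 bedpos mm [1.000e-01 1.148e+02 5.050e+01] ft [ 4.8  5.1 -6.2] q [ 0.31  0.09 -0.72  0.24  0.01  0.14] 0.015165443169654102
tool az 171.7 torque tool [-0.39  0.26 -0.01] F bed [ 2.2  3.3 -8.5]
```

Request:
drive_tool(
  commands=[
    {"linear": [0, 0, 0], "rotation": [0, 0, 5], "fingers": 0},
    {"linear": [0, 0, 0], "rotation": [0, 0, 11], "fingers": 0},
    {"linear": [0, 0, 0], "rotation": [0, 0, 17], "fingers": 0},
    {"linear": [0, 0, 0], "rotation": [0, 0, 23], "fingers": 0},
    {"linear": [0, 0, 0], "rotation": [0, 0, 29], "fingers": 0},
    {"linear": [0, 0, 0], "rotation": [0, 0, 35], "fingers": 0},
    {"linear": [0, 0, 0], "rotation": [0, 0, 41], "fingers": 0},
    {"linear": [0, 0, 0], "rotation": [0, 0, 47], "fingers": 0},
    {"linear": [0, 0, 0], "rotation": [0, 0, 53], "fingers": 0},
    {"linear": [0, 0, 0], "rotation": [0, 0, 59], "fingers": 0},
    {"linear": [0, 0, 0], "rotation": [0, 0, 64], "fingers": 0},
  ],
)

```text
t: 18.3
position: [0.5296, 0.2544, 0.1286]
ee_rot: [0.183, 0.44, 0.859, 0.186]
ft_force: [4.4, 2.1, -7.5]
finger_gap: 0.0149
```

```bash
python3 chk.py
```

```text
18.3 bedpos mm [ -0.5 114.2  50.5] ft [ 4.4  2.1 -7.5] q [ 0.31  0.09 -0.72  0.24  0.01  1.26] 0.014948359815007532
tool az 107.5 torque tool [ 0.76 -0.13 -0.08] F bed [ 0.5  0.6 -8.9]
```

Request:
drive_tool(
  commands=[
    {"linear": [0, 0, 0], "rotation": [0, 0, 4], "fingers": 0},
    {"linear": [0, 0, 0], "rotation": [0, 0, 8], "fingers": 0},
    {"linear": [0, 0, 0], "rotation": [0, 0, 12], "fingers": 0},
  ],
)

```text
t: 18.6
position: [0.5294, 0.2543, 0.1286]
ee_rot: [0.162, 0.529, 0.808, 0.204]
ft_force: [5.2, 3.2, -8.2]
finger_gap: 0.0147
```

```bash
python3 chk.py
```

```text
18.6 bedpos mm [ -0.6 114.2  50.5] ft [ 5.2  3.2 -8.2] q [ 0.31  0.09 -0.72  0.24  0.01  1.47] 0.014721316304560165
tool az 95.3 torque tool [ 0.53  0.05 -0.08] F bed [  1.    1.4 -10. ]
```

Request:
drive_tool(
  commands=[
    {"linear": [0, 0, 0], "rotation": [0, 0, 4], "fingers": 0},
    {"linear": [0, 0, 0], "rotation": [0, 0, 8], "fingers": 0},
    {"linear": [0, 0, 0], "rotation": [0, 0, 12], "fingers": 0},
  ],
)

```text
t: 18.9
position: [0.5293, 0.2543, 0.1285]
ee_rot: [0.139, 0.611, 0.747, 0.22]
ft_force: [5.8, 3.2, -9.0]
finger_gap: 0.0146
```

```bash
python3 chk.py
```

```text
18.9 bedpos mm [ -0.8 114.2  50.5] ft [ 5.8  3.2 -9. ] q [ 0.31  0.09 -0.72  0.24  0.01  1.68] 0.014554014210590565
tool az 83.2 torque tool [ 0.56  0.07 -0.11] F bed [  1.1   1.2 -11.1]
```

Request:
drive_tool(
  commands=[
    {"linear": [0, 0, 0], "rotation": [0, 0, 4], "fingers": 0},
    {"linear": [0, 0, 0], "rotation": [0, 0, 8], "fingers": 0},
    {"linear": [0, 0, 0], "rotation": [0, 0, 12], "fingers": 0},
  ],
)

```text
t: 19.2
position: [0.5291, 0.2545, 0.1285]
ee_rot: [0.115, 0.686, 0.68, 0.233]
ft_force: [0.6, 15.0, -4.0]
finger_gap: 0.015
```

```bash
python3 chk.py
```

```text
19.2 bedpos mm [ -0.8 114.5  50.6] ft [ 0.6 15.  -4. ] q [ 0.31  0.09 -0.72  0.24  0.01  1.89] 0.01502812727782973
tool az 71.2 torque tool [ 0.79  2.91 -1.61] F bed [ 2.6 14.1 -6.1]
```

Request:
drive_tool(
  commands=[
    {"linear": [0, 0, 0], "rotation": [0, 0, 2], "fingers": 0},
    {"linear": [0, 0, 0], "rotation": [0, 0, 4], "fingers": 0},
    {"linear": [0, 0, 0], "rotation": [0, 0, 5], "fingers": 0},
    {"linear": [0, 0, 0], "rotation": [0, 0, 5], "fingers": 0},
  ],
)

```text
t: 19.6
position: [0.529, 0.255, 0.1287]
ee_rot: [0.106, 0.712, 0.652, 0.238]
ft_force: [5.4, 1.5, -7.7]
finger_gap: 0.0152
```

```bash
python3 chk.py
```

```text
19.6 bedpos mm [ -0.7 114.9  50.8] ft [ 5.4  1.5 -7.7] q [ 0.31  0.09 -0.72  0.24  0.01  1.97] 0.015187494819275775
tool az 66.6 torque tool [ 0.42 -0.01 -3.25] F bed [ 1.  -0.2 -9.5]
```

Request:
drive_tool(
  commands=[
    {"linear": [0, 0, 0], "rotation": [0, 0, 0], "fingers": 0.3},
    {"linear": [0, 0, 0], "rotation": [0, 0, 0], "fingers": 0.5},
    {"linear": [0, 0, 0], "rotation": [0, 0, 0], "fingers": 0.5},
    {"linear": [0, 0, 0], "rotation": [0, 0, 0], "fingers": 0.5},
    {"linear": [0, 0, -2], "rotation": [0, 0, 0], "fingers": 0.5},
    {"linear": [0, 0, -5], "rotation": [0, 0, 0], "fingers": 0.5},
    {"linear": [0, 0, -7], "rotation": [0, 0, 0], "fingers": 0.5},
    {"linear": [0, 0, -7], "rotation": [0, 0, 0], "fingers": 0.5},
  ],
)

```text
t: 20.4
position: [0.4965, 0.2441, 0.1926]
ee_rot: [0.107, 0.712, 0.651, 0.24]
ft_force: [1.3, -0.3, -1.0]
finger_gap: 0.0428
```

```bash
python3 chk.py; python3 kn.py;python3 -c "
from h import *
bgoal(-.001,-.1175,.12,-148)"
```

```text
20.4 bedpos mm [  1.5 114.8 123.2] ft [ 1.3 -0.3 -1. ] q [ 0.31 -0.06 -0.69  0.41  0.01  1.97] 0.042769689085679116
tool az 66.6 torque tool [ 0.37 -0.17  0.01] F bed [ 0.5 -0.7 -1.4]
top top 137 169.0 [89.   0.9] [15.9 61.9] 79.0
top left 61 -107.7 [  1. 116.] [60.  15.1] 73.8
top right 122 -147.9 [   1.6 -115.3] [62.3 15.3] 32.3
side top 74 170.3 [86.3 -3.2] [17.9 63.1] 77.8
side left 70 75.9 [ -0.9 111.5] [62.2 16.4] 74.9
side right 77 -147.9 [   0.4 -118.5] [64.5 16.2] 33.0
lin cm [-21.34   9.15   0.06] rot deg [   0.36    0.16 -145.38]
```

Request:
drive_tool(
  commands=[
    {"linear": [-2, 0.9, 0], "rotation": [0, 0, -8], "fingers": 0.5},
    {"linear": [-4, 1.8, 0], "rotation": [0, 0, -16], "fingers": 0.5},
    {"linear": [-6, 2.7, 0], "rotation": [0, 0, -24], "fingers": 0.5},
    {"linear": [-8, 3.6, 0], "rotation": [0, 0, -32], "fingers": 0.5},
    {"linear": [-10, 4.4, 0], "rotation": [0, 0, -40], "fingers": 0.5},
    {"linear": [-12, 5.2, 0], "rotation": [0, 0, -48], "fingers": 0.5},
    {"linear": [-14, 6, 0], "rotation": [0, 0, -56], "fingers": 0.5},
    {"linear": [-16, 6.9, 0], "rotation": [0, 0, -64], "fingers": 0.5},
    {"linear": [-18, 7.7, 0], "rotation": [0, 0, -72], "fingers": 0.5},
    {"linear": [-20, 8.6, 0], "rotation": [0, 0, -80], "fingers": 0.5},
    {"linear": [-21.3, 9.1, 0], "rotation": [0, 0, -88], "fingers": 0.5},
    {"linear": [-21.3, 9.1, 0], "rotation": [0, 0, -96], "fingers": 0.5},
    {"linear": [-21.3, 9.1, 0], "rotation": [0, 0, -104], "fingers": 0.5},
    {"linear": [-21.3, 9.1, 0], "rotation": [0, 0, -112], "fingers": 0.5},
    {"linear": [-21.3, 9.1, 0], "rotation": [0, 0, -120], "fingers": 0.5},
    {"linear": [-21.3, 9.1, 0], "rotation": [0, 0, -128], "fingers": 0.5},
    {"linear": [-21.3, 9.1, 0], "rotation": [0, 0, -136], "fingers": 0.5},
    {"linear": [-21.3, 9.1, 0], "rotation": [0, 0, -145], "fingers": 0.5},
    {"linear": [-21.3, 9.1, 0], "rotation": [0, 0, -145], "fingers": 0.5},
  ],
)

```text
t: 22.4
position: [0.5676, 0.0236, 0.1871]
ee_rot: [0.258, -0.407, 0.875, -0.029]
ft_force: [-0.1, -0.1, 0.2]
finger_gap: 0.0425
```

```bash
python3 chk.py; python3 -c "
from h import *
bgoal(-.001,-.1175,.05,-148)"
```

```text
22.4 bedpos mm [  -2.5 -116.8  119.2] ft [-0.1 -0.1  0.2] q [-0.23  0.   -0.63  0.49  0.27 -1.04] 0.04252846553661048
tool az -148.4 torque tool [-0.25  0.35 -0.02] F bed [ 0.  -0.1  0.2]
lin cm [-0.07 -0.14  6.92] rot deg [ 0.08  0.22 -0.39]
```

Request:
drive_tool(
  commands=[
    {"linear": [-0.1, -0.1, 3], "rotation": [0, 0, 0], "fingers": 0.5},
    {"linear": [-0.1, -0.1, 5.5], "rotation": [0, 0, 0], "fingers": 0.5},
    {"linear": [-0.1, -0.1, 6.9], "rotation": [0, 0, 0], "fingers": 0.5},
    {"linear": [-0.1, -0.1, 6.9], "rotation": [0, 0, 0], "fingers": 0.5},
    {"linear": [-0.1, -0.1, 6.9], "rotation": [0, 0, 0], "fingers": 0},
    {"linear": [-0.1, -0.1, 6.9], "rotation": [0, 0, 0], "fingers": 0},
    {"linear": [-0.1, -0.1, 6.9], "rotation": [0, 0, 0], "fingers": 0},
    {"linear": [-0.1, -0.1, 6.9], "rotation": [0, 0, 0], "fingers": 0},
    {"linear": [-0.1, -0.1, 6.9], "rotation": [0, 0, 0], "fingers": 0},
  ],
)

```text
t: 23.3
position: [0.6017, 0.0346, 0.1287]
ee_rot: [0.259, -0.407, 0.875, -0.029]
ft_force: [-1.8, -0.2, 0.9]
finger_gap: 0.0148
```

```bash
python3 chk.py
```

```text
23.3 bedpos mm [  -0.7 -117.1   50.7] ft [-1.8 -0.2  0.9] q [-0.19  0.13 -0.65  0.32  0.25 -1.  ] 0.014779693692167101
tool az -148.4 torque tool [-0.42  0.47  0.1 ] F bed [-1.1  0.4  1.7]
```

Request:
drive_tool(
  commands=[
    {"linear": [0, 0, 0], "rotation": [0, 0, 5], "fingers": 0},
    {"linear": [0, 0, 0], "rotation": [0, 0, 11], "fingers": 0},
    {"linear": [0, 0, 0], "rotation": [0, 0, 17], "fingers": 0},
    {"linear": [0, 0, 0], "rotation": [0, 0, 23], "fingers": 0},
    {"linear": [0, 0, 0], "rotation": [0, 0, 29], "fingers": 0},
    {"linear": [0, 0, 0], "rotation": [0, 0, 35], "fingers": 0},
    {"linear": [0, 0, 0], "rotation": [0, 0, 41], "fingers": 0},
    {"linear": [0, 0, 0], "rotation": [0, 0, 47], "fingers": 0},
    {"linear": [0, 0, 0], "rotation": [0, 0, 53], "fingers": 0},
    {"linear": [0, 0, 0], "rotation": [0, 0, 59], "fingers": 0},
    {"linear": [0, 0, 0], "rotation": [0, 0, 65], "fingers": 0},
    {"linear": [0, 0, 0], "rotation": [0, 0, 71], "fingers": 0},
    {"linear": [0, 0, 0], "rotation": [0, 0, 77], "fingers": 0},
    {"linear": [0, 0, 0], "rotation": [0, 0, 83], "fingers": 0},
    {"linear": [0, 0, 0], "rotation": [0, 0, 89], "fingers": 0},
    {"linear": [0, 0, 0], "rotation": [0, 0, 95], "fingers": 0},
    {"linear": [0, 0, 0], "rotation": [0, 0, 100], "fingers": 0},
    {"linear": [0, 0, 0], "rotation": [0, 0, 104], "fingers": 0},
  ],
)

```text
t: 25.1
position: [0.6017, 0.0348, 0.1288]
ee_rot: [0.182, 0.44, 0.859, 0.186]
ft_force: [1.1, 1.6, -3.2]
finger_gap: 0.0155
```

```bash
python3 chk.py
```

```text
25.1 bedpos mm [  -0.6 -116.9   50.8] ft [ 1.1  1.6 -3.2] q [-0.19  0.13 -0.65  0.32  0.25  0.81] 0.015545321152499684
tool az 107.4 torque tool [ 0.51  0.08 -0.07] F bed [-0.2  1.2 -3.5]
```

Request:
drive_tool(
  commands=[
    {"linear": [0, 0, 0], "rotation": [0, 0, 4], "fingers": 0},
    {"linear": [0, 0, 0], "rotation": [0, 0, 8], "fingers": 0},
    {"linear": [0, 0, 0], "rotation": [0, 0, 12], "fingers": 0},
  ],
)

```text
t: 25.4
position: [0.6017, 0.0348, 0.1287]
ee_rot: [0.161, 0.529, 0.808, 0.205]
ft_force: [1.6, 2.2, -3.1]
finger_gap: 0.0149
```

```bash
python3 chk.py
```

```text
25.4 bedpos mm [  -0.7 -116.9   50.8] ft [ 1.6  2.2 -3.1] q [-0.19  0.13 -0.65  0.32  0.25  1.03] 0.01489294748664355
tool az 95.3 torque tool [ 0.48 -0.05 -0.09] F bed [ 0.4  1.6 -3.8]
```

Request:
drive_tool(
  commands=[
    {"linear": [0, 0, 0], "rotation": [0, 0, 4], "fingers": 0},
    {"linear": [0, 0, 0], "rotation": [0, 0, 8], "fingers": 0},
    {"linear": [0, 0, 0], "rotation": [0, 0, 12], "fingers": 0},
  ],
)

```text
t: 25.7
position: [0.6017, 0.0348, 0.1287]
ee_rot: [0.139, 0.611, 0.747, 0.22]
ft_force: [2.7, 2.0, -4.2]
finger_gap: 0.0155
```

```bash
python3 chk.py
```

```text
25.7 bedpos mm [  -0.6 -116.9   50.8] ft [ 2.7  2.  -4.2] q [-0.19  0.13 -0.65  0.32  0.25  1.24] 0.015487466928889226
tool az 83.1 torque tool [ 0.47 -0.21 -0.08] F bed [ 0.7  1.1 -5.3]
```

Request:
drive_tool(
  commands=[
    {"linear": [0, 0, 0], "rotation": [0, 0, 4], "fingers": 0},
    {"linear": [0, 0, 0], "rotation": [0, 0, 8], "fingers": 0},
    {"linear": [0, 0, 0], "rotation": [0, 0, 12], "fingers": 0},
  ],
)

```text
t: 26.0
position: [0.6013, 0.036, 0.1292]
ee_rot: [0.114, 0.685, 0.68, 0.234]
ft_force: [-4.3, 1.4, 2.4]
finger_gap: 0.0152
```

```bash
python3 chk.py
```

```text
26.0 bedpos mm [  -0.4 -115.7   51.1] ft [-4.3  1.4  2.4] q [-0.19  0.13 -0.65  0.32  0.25  1.45] 0.015238377315181054
tool az 71.3 torque tool [ 1.2   0.55 -2.93] F bed [-2.   2.7  3.9]
```

Request:
drive_tool(
  commands=[
    {"linear": [0, 0, 0], "rotation": [0, 0, 2], "fingers": 0},
    {"linear": [0, 0, 0], "rotation": [0, 0, 3], "fingers": 0},
    {"linear": [0, 0, 0], "rotation": [0, 0, 3], "fingers": 0},
  ],
)

```text
t: 26.3
position: [0.6013, 0.0361, 0.1293]
ee_rot: [0.109, 0.701, 0.664, 0.237]
ft_force: [-1.8, -3.4, -1.4]
finger_gap: 0.0152
```

```bash
python3 chk.py
```

```text
26.3 bedpos mm [  -0.3 -115.6   51.2] ft [-1.8 -3.4 -1.4] q [-0.19  0.13 -0.65  0.32  0.25  1.49] 0.015151214425268775
tool az 68.6 torque tool [ 1.14 -0.52 -4.13] F bed [-3.1 -2.7  0.1]
```

Request:
drive_tool(
  commands=[
    {"linear": [0, 0, 0], "rotation": [0, 0, 0], "fingers": 0.3},
    {"linear": [0, 0, 0], "rotation": [0, 0, 0], "fingers": 0.5},
    {"linear": [0, 0, 0], "rotation": [0, 0, 0], "fingers": 0.5},
    {"linear": [0, 0, 0], "rotation": [0, 0, 0], "fingers": 0.5},
    {"linear": [0, 0, -2], "rotation": [0, 0, 0], "fingers": 0.5},
    {"linear": [0, 0, -5], "rotation": [0, 0, 0], "fingers": 0.5},
    {"linear": [0, 0, -9], "rotation": [0, 0, 0], "fingers": 0.5},
    {"linear": [0, 0, -14], "rotation": [0, 0, 0], "fingers": 0.5},
    {"linear": [0, 0, -18], "rotation": [0, 0, 0], "fingers": 0.5},
    {"linear": [0, 0, -20], "rotation": [0, 0, 0], "fingers": 0.5},
    {"linear": [0, 0, -20], "rotation": [0, 0, 0], "fingers": 0.5},
  ],
)

```text
t: 27.4
position: [0.5068, 0.0028, 0.3063]
ee_rot: [0.112, 0.701, 0.663, 0.238]
ft_force: [0.9, 0.1, 0.2]
finger_gap: 0.043
```

```bash
python3 chk.py; python3 kn.py; python3 flat.py; python3 - <<'E'
from h import *
a=load('top');c=cv2.resize(a['color'][100:205,125:255],None,fx=3.3,fy=3.3,interpolation=cv2.INTER_CUBIC)
b=load('side');d=cv2.resize(b['color'][120:210,185:290],None,fx=3.5,fy=3.85,interpolation=cv2.INTER_CUBIC)
cv2.imwrite('pics/j.png',np.hstack([c[:346],d[:346]])[:,:,::-1])
E
```

```text
27.4 bedpos mm [   1.4 -117.6  254.6] ft [0.9 0.1 0.2] q [-0.33 -0.2  -0.49  0.84  0.31  1.37] 0.04296835908008784
tool az 68.6 torque tool [ 0.41 -0.13  0.03] F bed [ 0.9 -0.2 -0.3]
top top 136 168.9 [89.2  0.7] [15.7 61.6] 79.4
top left 125 75.7 [  1.2 116. ] [60.2 15.9] 74.4
top right 118 83.0 [   1.4 -115.4] [61.7 16.3] 80.7
side top 0
side left 68 75.4 [ -0.  112.9] [65.5 15.4] 75.1
side right 76 -99.1 [  -1.2 -119.9] [63.3 15.3] 79.0
top top 961 [-1.20000e-03  4.00000e-04  1.40195e+01] [-0.6 -4.6 14. ]
top handle 149 [-4.80000e-03 -5.70000e-03  4.53225e+01] [-1.7  0.3 45.3]
side top 411 [ 1.80000e-03 -1.20000e-03  1.51087e+01] [-8.8 -7.2 15.1]
side handle 79 [1.04300e-01 1.44000e-02 4.69629e+01] [-4.4 -4.3 46.4]
```

View pics/j.png

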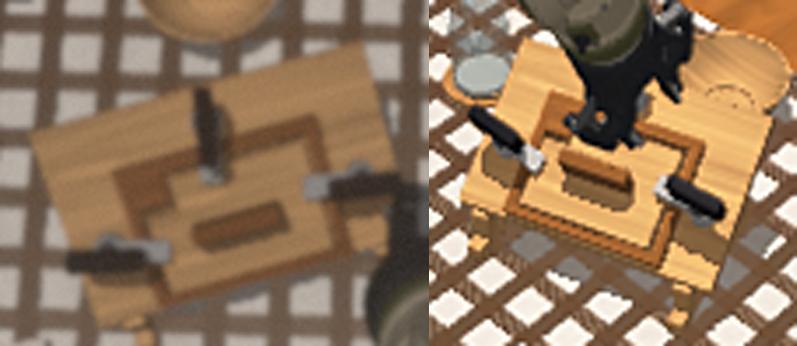

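Final view: all three steel cleats lie over the board edges, top at (212,170), left at (155,250) and right at (318,187). The board is flat, so I hand in.

```bash
python3 -c "
from h import *
print(ctrl.job_done())"
```

```text
the job is handed in; nothing more can be done
None
```

The cover board is in the recess and locked: I lowered it in with its cut-out at the corner block, then turned the top, left and right knobs clockwise in that order, each to its end stop. I handed in at about 27.5 s of the 72 s allowed, with the arm clear of everything.

- **Board:** it lies flat. The last depth fits put its top 14.0 mm (top camera) and 15.1 mm (side camera) above the recess floor, with tilt under 0.2°. No jamming showed in the force readings as it went in.
- **Knobs:** at each stop the torque rose from about 0.1 N m while turning freely to 2.8 (top), 3.3 (left) and 4.1 N m (right). After release the knobs stayed put, with the cleats over the board about 11°, 15° and 9° past square, inside the 17° (0.3 rad) allowed.
- **Forces:** the readings I took stayed below about 16 N at the wrist. I only read force at the end of each move, so peaks in between are not covered.
- **Disagreement:** the two cameras differed by 3–4 mm along the bed, so I judged the fit within each camera separately. The side camera could not see the top knob in the last check because the arm was in the way. The top camera and an earlier side view both had it at its stop.
- **Not checked:** I did not measure the other objects on the table afterwards; the arm's path stayed clear of them.

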